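Dispense the brass insert from the pocket wheel

ROBOT

A 7-joint arm with a two-finger parallel gripper is mounted at the origin on the work surface. World frame = base frame: x ahead of the robot, y to its left, z up, the work surface at z = 0. Lengths are in m, angles in degrees, forces in N, time in s.
With the tool pointing down it reaches from about 0.425 to 0.95 m from the base axis. Payload 16.7 kg.
Tool frame: the origin (TCP) lies on the centre line of the jaws, within the pads' length; the fingertips stand 19 mm ahead of it and the grasp point (between the pads) is the TCP; z points along the fingers, x is the direction in which the jaws open and shut, and the axes are right-handed (so a half turn about z gives the same grasp; the last joint's range is limited). The gripper opens to 94 mm and grips with 3 to 60 N. Pads are 16 mm wide; open, the fingers measure 119 mm over their backs; the gripper's body (75 mm by 177 mm) begins 78 mm behind the grasp point.
Start: joints at [67.466, 24.414, 4.234, 92.017, -1.954, 63.644, -3.845], TCP at [0.163, -0.655, 0.224] pointing down, gripper open.
Joint ranges: [-163.25, 163.25], [-28.42, 122.38], [-70.27, 78.77], [12.13, 141.07], [-58.53, 238.53], [9.26, 117.41], [-156.51, 156.51]. Speed limits (degrees/s): [108.29, 108.29, 136.94, 136.94, 172.46, 172.46, 172.46].

INTERFACE

Orientations are given as [roll, pitch, yaw] about the fixed x, y, z axes, in that order (R = Rz(yaw) Ry(pitch) Rx(roll)).
In Python, from rig import * gives the robot as it stands.
- The arm moves only by the tool step_arm, never from a script. Its argument "commands" is a list of rows, each an object of numbers: "tx", "ty", "tz": the shift along the tool's x, y, z in m; "rx", "ry", "rz": the turn, a rotation vector about the tool's x, y, z in rad. In form: [{"tx": .., "ty": .., "tz": .., "rx": .., "ry": .., "rz": ..}, ...]. A call has 1 to 10 rows; each row shifts and turns the commanded pose from where the row before left it, along the tool's axes as they then stand; what a row does not reach is not made up. A row lasts 1/12 s, in which the tool goes at most 41.7 mm and 7.16 degrees, less where a joint would pass 70% of its speed; a pose out of reach is approached as far as the arm can. A call is refused whole if a number of a shift passes 0.0417 or a number of a turn 0.125, either way. A call with a gripper value outside its range is refused whole. "claw" is the finger opening in m, from 0 to 0.094, set as the call begins (left out, the last holds). The fingers move at their own pace and stop on an object; "force" is the grip in N (left out, the last holds). Time passes only in rows, so rows that do not move let the fingers close. It gives the time, the measured TCP pose, the force and the opening at its end, in the units of the state.
- sense(): the state, without advancing time (a new reading comes with each control period).
- get_image(name): name is "scene" or "side" or "wrist"; returns the picture (400x640x3 uint8, red, green, blue); there is no depth.
- camera_params(name): a dict with "mtx" (3x3 intrinsics, pixels), "rvec" (rotation vector, rad) and "tvec" (3), from world to camera coordinates, as OpenCV has them; the wrist camera has in their place "hand_eye" (4x4, takes a point from camera to tool coordinates, whose origin is the TCP and whose axes are the tool frame's). Camera axes: x right, y down, z forward; pixel columns grow to the right and rows downward; lengths in m; the calibration is good to about 2 mm. A picture is of the moment at which its call begins: read the wrist's pose just before it. camera_params takes no time and is no camera call.
- finish_job(): hands the job in, once; it reports no verdict.
Trained networks look in the newest picture that a camera, given by its name, has taken for a name from the list of things; names that differ only in an ending like _2 or _b are one class to them, and where a whole thing is asked for, a point or a joint stands for the part that bears it (a point fixed in the world has none). Each returns a list of dicts, best first, with "p" (0 to 1); they miss things now and then, are a little off and sometimes report something else, mostly with a low value. They report only what shows in the picture. A call takes as long as a camera call.
- spot_in(camera, name): "point" ([column, row] in pixels, amid what is visible of it).
- cut_out(camera, name): "mask" (400x640 bool, what is visible of it) and "point" ([column, row] in pixels, amid what is visible of it).
The state is a dict: "time": time; "qpos": joint angles; "qvel": joint speeds; "joint_torque": joint torques, N m; "ee_pos": TCP position; "orientation": TCP orientation; "contact_force": force on the tool from outside, world axes, zero at the start; "torque": the same for the moment, N m; "opening": opening from 0.0 (shut) to 1.0 (fully open).
Only numpy, scipy, OpenCV 4.12 (cv2) and the standard library are available. Lean on these libraries where they do the work, as an engineer would, in place of code of your own. Each camera call takes 0.05 s, during which the arm holds its last target.

TASK

Turn the dispenser's wheel, which has a black knob for this, until the pocket holding the brass insert stands over the drop hole (the red trap plate) and let go of the knob, then push the red-tipped lever over to tip the trap open so that the insert falls into the white tray below. Keep the fingers off the insert itself, and leave the black rubber bumper in its own pocket.

Things in the scene. Friction and masses are not known exactly. Their poses are not given: they have to be found in the camera images.
- insert: Brass flanged insert, the piece to dispense, loose in a pocket of the wheel: flange 28 mm across, 8 mm high; above it 20 mm across; 22 mm tall in all, about 60 g. Origin: centre of its underside. It rests on the fixed deck and the wheel's bottomless sleeve (37 mm bore) drags it along, trailing the pocket's centre by up to 4 mm. It must fall into the white tray under the drop hole
- bumper: Black rubber bumper, loose in another pocket of the wheel, to stay there: 28 mm across, 22 mm tall. Origin: centre of its underside. Seen from the wheel's axis, the insert's pocket is 120 degrees round from the knob one way and the bumper's 120 degrees the other way; the other four of the six pockets are empty
- knob (a point): Centre of the wheel's black upright knob (20 mm across, 32 mm tall), 48 mm above the deck, 90 mm from the wheel's vertical axis. Starts across the axis from the drop hole, within 30 degrees. The wheel turns freely both ways (about 1 N at the knob) and stays put; 30 to 90 degrees are needed. Its six sleeves are 43 mm outside, tops 25 mm above the deck, centres 70 mm from the axis
- drop_hole (a point): Centre of the hole in the grey deck, at the deck's top, 130 mm above the bench. Hole: 60 mm along x, 50 mm along y, filled flush by the red trap, closed at start. z up; y points outward, the wheel's axis is at y = -70 mm, the deck's edge at y = +35 mm. White tray fixed below: inside 157 mm (x) by 122 mm (y), centred at y = +25 mm, floor 121 mm below this point, walls 31 mm
- lever_tip (a point): Centre of the red ball (24 mm across) on the tip of the lever, a 12 mm steel rod fixed to the trap. Pivot: a level axle along the hole's y, 85 mm from the ball, at x = -30, y = +65, z = -3 mm in the hole's frame. Starts leaning 35 degrees to the hole's -x; pushing it to +x (about 2 N) tips the trap open, to a stop 75 degrees on. Stays where left. Push it right to the stop

How it is judged:
By the outcome, as a careful person would: the job done as asked, in the order asked, and still so for the second after the job is handed in, with the robot touching nothing.
It also fails if it takes over 48 s, if anything falls off the work surface, if the arm or the gripper's body presses on something with over 40 N, if the wrist force passes 120 N, or if a joint passes its speed limit or range.

## Working session

There is one attempt and no reset: what is moved stays moved. The work goes in short steps, Python scripts to look and compute and a tool call to move; the robot and the scene stay as the last step left them, time stands still between calls to the robot, and variables do not carry over. Pictures are saved under pics/ and viewed, and the job is handed in when it is done.

Besides the shell and the picture viewer there is one more tool, called after "Emit:" by a JSON object that holds its "op" and its "data", one argument or row to a line. step_arm: Moves the arm, as the interface text tells. Its arguments: {"type":"object","properties":{"commands":{"type":"array","items":{"type":"object","properties":{"tx":{"type":"number"},"ty":{"type":"number"},"tz":{"type":"number"},"rx":{"type":"number"},"ry":{"type":"number"},"rz":{"type":"number"}}}},"claw":{"type":"number"},"force":{"type":"number"}},"required":["commands"]}

```bash
ls; mkdir -p pics; python3 - <<'E'
from rig import *
import cv2
s=sense();print(s)
for n in ["scene","side","wrist"]:
    im=get_image(n);cv2.imwrite(f"pics/a_{n}.png",im[:,:,::-1])
    print(n,camera_params(n))
    for t in ["insert","bumper","knob","drop_hole","lever_tip"]:
        try: print(t,[(d["point"],round(d["p"],2)) for d in spot_in(n,t)][:3])
        except Exception as e: print(t,e)
print(sense()["time"])
E
```

```text
pics
{'time': 0.0, 'qpos': array([67.46597554, 24.44925295,  4.23392558, 92.05021824, -1.95359086,
       63.64510217, -3.84473299]), 'qvel': array([-0.06422812, -0.00893775, -0.00940408, -0.07598103, -0.04652757,
       -0.0161247 , -0.01848189]), 'joint_torque': array([-1.42714933e-03, -9.35810065e+01,  3.66565078e+00, -4.54188466e+01,
       -4.89729003e-02,  2.01710133e-02,  8.17415093e-05]), 'ee_pos': array([ 0.16278095, -0.65466106,  0.22379718]), 'orientation': array([ 1.79993482e+02,  7.20530749e-02, -7.60359144e+01]), 'contact_force': array([-0.29408552,  0.0848393 , -0.07438588]), 'torque': array([-0.00902068, -0.01343013, -0.00663464]), 'opening': 0.9991949208624921}
scene {'mtx': array([[443.60114534,   0.        , 319.20387587],
       [  0.        , 443.60114534, 201.85645495],
       [  0.        ,   0.        ,   1.        ]]), 'rvec': array([ 1.97394746,  1.84963615, -0.48626149]), 'tvec': array([-0.00795309, -0.40136797,  1.13527302])}
insert [([374.2, 233.9], 0.72)]
bumper [([326.1, 180.1], 0.67)]
knob [([330.4, 221.7], 0.84)]
drop_hole [([348.6, 250.4], 0.94)]
lev
[... 428 characters left out ...]
 [([343.7, 223.6], 0.76), ([338.9, 262.8], 0.61)]
drop_hole [([338.7, 263.7], 0.68)]
lever_tip [([290.1, 172.6], 0.73)]
wrist {'mtx': array([[287.187787  ,   0.        , 319.01926813],
       [  0.        , 287.187787  , 197.26699931],
       [  0.        ,   0.        ,   1.        ]]), 'hand_eye': array([[ 9.99999894e-01, -3.38129133e-04, -3.13282243e-04,
         8.48704818e-05],
       [ 4.08284248e-04,  9.65206430e-01,  2.61488779e-01,
        -7.66804019e-02],
       [ 2.13965060e-04, -2.61488879e-01,  9.65206465e-01,
        -1.61233139e-01],
       [ 0.00000000e+00,  0.00000000e+00,  0.00000000e+00,
         1.00000000e+00]])}
insert []
bumper []
knob []
drop_hole []
lever_tip []
0.9
```

```bash
python3 - <<'E'
import cv2
for n in ["scene","side"]:
    im=cv2.imread(f"pics/a_{n}.png"); c=im[120:320,220:470]
    cv2.imwrite(f"pics/a_{n}_c.png",cv2.resize(c,None,fx=3,fy=3,interpolation=cv2.INTER_CUBIC)[:600])
E
```

```text
(no output)
```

View pics/a_scene.png

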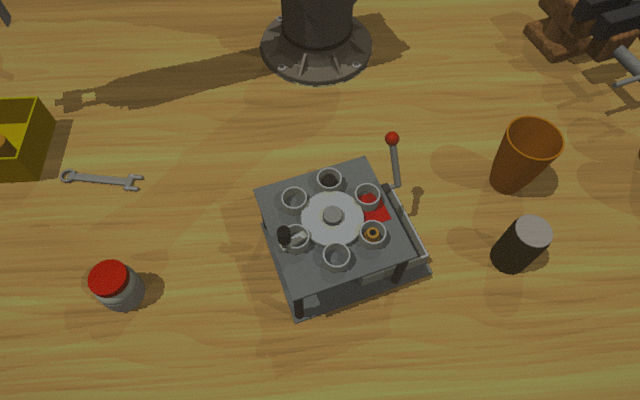

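View pics/a_side.png

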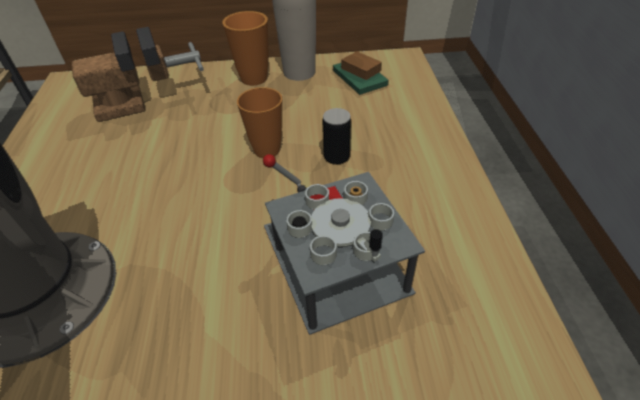

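```bash
sleep 0
```

```text
(no output)
```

View pics/a_scene_c.png

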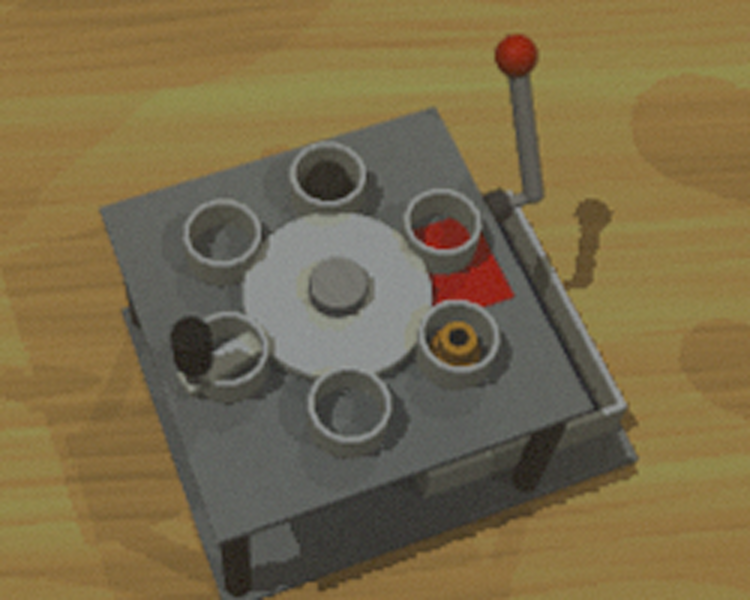

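View pics/a_side_c.png

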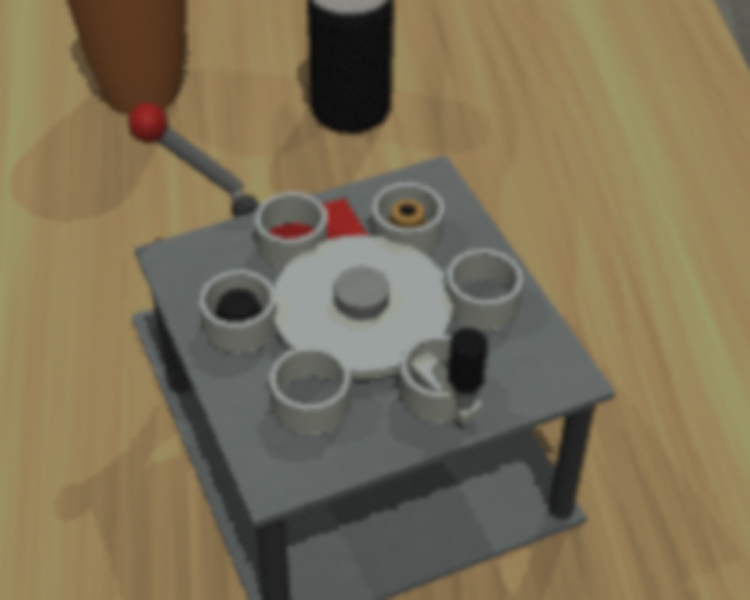

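```bash
cat > fit.py <<'E'
import numpy as np,cv2
from scipy.optimize import least_squares
def proj(cp,P): return cv2.projectPoints(np.array(P,float).reshape(-1,1,3),cp["rvec"],cp["tvec"],cp["mtx"],None)[0].reshape(-1,2)
def model(p):
    hx,hy,yaw,w=p   # w: knob angle in hole frame from -y direction (ccw)
    c,s=np.cos(yaw),np.sin(yaw);R=np.array([[c,-s,0],[s,c,0],[0,0,1]]);h=np.array([hx,hy,.13])
    def W(q): return h+R@np.array(q)
    k=-np.pi/2+w
    sl=[W([.07*np.cos(k+i*np.pi/3),-.07+.07*np.sin(k+i*np.pi/3),.025]) for i in range(6)]
    knob=W([.09*np.cos(k),-.07+.09*np.sin(k),.048])
    a=np.radians(35); ball=W([-.03-.085*np.sin(a),.065,-.003+.085*np.cos(a)])
    return sl,knob,ball,W
E
python3 - <<'E'
from rig import *
from fit import *
cps={n:camera_params(n) for n in ["scene","side"]}
f=lambda L:np.array(L)/3+[220,120]
ob={"scene":(f([(223,232),(328,174),(443,228),(459,338),(350,405),(228,350)]),f([(192,347)]),f([(516,55)])),
"side":(f([(291,222),(407,211),(485,278),(311,379),(238,299)]),f([(467,360)]),f([(148,121)]))}
# sleeve order from knob sleeve: use nearest matching
def res(p,full=False):
    sl,k,b,W=model(p);r=[]
    for n in cps:
        P=proj(cps[n],sl)
        for o in ob[n][0]:
            d=P-o;r+=list(d[np.argmin((d**2).sum(1))])
        r+=list(proj(cps[n],[k])[0]-ob[n][1][0])+list(proj(cps[n],[b])[0]-ob[n][2][0])
    return np.array(r)
best=None
# ball triangulate
for yaw in np.radians(range(0,360,30)):
  for w in np.radians([-25,0,25]):
    r=least_squares(res,[0.1,-0.6,yaw,w] if 0 else [0.55,0,yaw,w],loss="soft_l1")
    for x0 in ([0.05,-.65],[.2,-.5]):
        q=least_squares(res,[*x0,yaw,w],loss="soft_l1")
        if best is None or q.cost<best.cost:best=q
p=best.x;print(best.cost,p[:2],np.degrees(p[2:]));print(np.round(res(p).reshape(-1,2),1).tolist())
sl,k,b,W=model(p);print("axis",W([0,-.07,0]),"knob",k,"ball",b);print("sl",np.round(sl,3))
E
```

```text
7.040987038130066 [0.55865772 0.05448009] [16.66331294 13.20358639]
[[-0.6, 0.2], [-0.2, -0.1], [-0.2, -2.2], [-0.2, -0.7], [-0.5, -0.3], [-0.5, -0.6], [-0.3, 0.4], [-0.2, 0.3], [0.3, -2.3], [0.6, -1.9], [0.2, -1.1], [-0.2, -1.3], [0.1, -1.0], [0.4, -0.1], [0.3, 0.3]]
axis [ 0.57873002 -0.01258035  0.13      ] knob [ 0.62354884 -0.09062696  0.178     ] ball [0.46457233 0.09416802 0.19662792]
sl [[ 0.614 -0.073  0.155]
 [ 0.649 -0.013  0.155]
 [ 0.614  0.048  0.155]
 [ 0.544  0.048  0.155]
 [ 0.509 -0.012  0.155]
 [ 0.544 -0.073  0.155]]
```

Emit:
{"op": "step_arm", "data": {
  "commands": [
    {"tx": -0.0219, "ty": -0.0292, "tz": -0.004},
    {"tx": -0.0219, "ty": -0.0292, "tz": -0.004},
    {"tx": -0.0219, "ty": -0.0292, "tz": -0.004},
    {"tx": -0.0219, "ty": -0.0292, "tz": -0.004},
    {"tx": -0.0219, "ty": -0.0292, "tz": -0.004},
    {"tx": -0.0219, "ty": -0.0292, "tz": -0.004},
    {"tx": -0.0219, "ty": -0.0292, "tz": -0.004},
    {"tx": -0.0219, "ty": -0.0292, "tz": -0.004},
    {"tx": -0.0219, "ty": -0.0292, "tz": -0.004},
    {"tx": -0.0219, "ty": -0.0292, "tz": -0.004}
  ],
  "claw": 0.05,
  "force": 10
}}

```text
schema error: expected keys tx, ty, tz, rx, ry, rz
```

```bash
python3 -c "
from rig import *
s=sense();print(s['qpos'].round(1),s['ee_pos'],s['orientation'])"
```

```text
[67.5 24.4  4.2 92.  -2.  63.6 -3.8] [ 0.16288884 -0.6550234   0.2244861 ] [-1.79997934e+02 -1.58464047e-04 -7.60385489e+01]
```

Emit:
{"op": "step_arm", "data": {
  "commands": [
    {"tx": -0.0219, "ty": -0.0292, "tz": -0.004, "rx": 0, "ry": 0, "rz": 0},
    {"tx": -0.0219, "ty": -0.0292, "tz": -0.004, "rx": 0, "ry": 0, "rz": 0},
    {"tx": -0.0219, "ty": -0.0292, "tz": -0.004, "rx": 0, "ry": 0, "rz": 0},
    {"tx": -0.0219, "ty": -0.0292, "tz": -0.004, "rx": 0, "ry": 0, "rz": 0},
    {"tx": -0.0219, "ty": -0.0292, "tz": -0.004, "rx": 0, "ry": 0, "rz": 0},
    {"tx": -0.0219, "ty": -0.0292, "tz": -0.004, "rx": 0, "ry": 0, "rz": 0},
    {"tx": -0.0219, "ty": -0.0292, "tz": -0.004, "rx": 0, "ry": 0, "rz": 0},
    {"tx": -0.0219, "ty": -0.0292, "tz": -0.004, "rx": 0, "ry": 0, "rz": 0},
    {"tx": -0.0219, "ty": -0.0292, "tz": -0.004, "rx": 0, "ry": 0, "rz": 0},
    {"tx": -0.0219, "ty": -0.0292, "tz": -0.004, "rx": 0, "ry": 0, "rz": 0}
  ],
  "claw": 0.05,
  "force": 10
}}

```text
time: 1.73
ee_pos: [0.3942, -0.3705, 0.2649]
orientation: [-180.0, -0.0, -76.0]
contact_force: [1.3, -0.6, 0.2]
opening: 0.536
```

```bash
python3 -c "
from rig import *
s=sense();print(s['time'],s['qpos'].round(1),s['ee_pos'],s['orientation'])"
```

```text
1.7333 [ 41.8  10.1  -6.1 106.2   1.2  63.8 -40.8] [ 0.3942452  -0.37049282  0.26494519] [-1.79986448e+02 -2.43960275e-02 -7.60388672e+01]
```

Emit:
{"op": "step_arm", "data": {
  "commands": [
    {"tx": -0.0219, "ty": -0.0292, "tz": 0, "rx": 0, "ry": 0, "rz": 0},
    {"tx": -0.0219, "ty": -0.0292, "tz": 0, "rx": 0, "ry": 0, "rz": 0},
    {"tx": -0.0219, "ty": -0.0292, "tz": 0, "rx": 0, "ry": 0, "rz": 0},
    {"tx": -0.0219, "ty": -0.0292, "tz": 0, "rx": 0, "ry": 0, "rz": 0},
    {"tx": -0.0219, "ty": -0.0292, "tz": 0, "rx": 0, "ry": 0, "rz": 0},
    {"tx": -0.0219, "ty": -0.0292, "tz": 0, "rx": 0, "ry": 0, "rz": 0},
    {"tx": -0.0219, "ty": -0.0292, "tz": 0, "rx": 0, "ry": 0, "rz": 0},
    {"tx": -0.0219, "ty": -0.0292, "tz": 0, "rx": 0, "ry": 0, "rz": 0},
    {"tx": -0.0219, "ty": -0.0292, "tz": 0, "rx": 0, "ry": 0, "rz": 0},
    {"tx": -0.02, "ty": -0.027, "tz": 0, "rx": 0, "ry": 0, "rz": 0}
  ]
}}

```text
time: 2.57
ee_pos: [0.6234, -0.0894, 0.2647]
orientation: [-180.0, 0.0, -76.0]
contact_force: [0.1, -0.9, 0.7]
opening: 0.537
```

Emit:
{"op": "step_arm", "data": {
  "commands": [
    {"tx": 0, "ty": 0, "tz": 0, "rx": 0, "ry": 0, "rz": -0.123},
    {"tx": 0, "ty": 0, "tz": 0, "rx": 0, "ry": 0, "rz": -0.123},
    {"tx": 0, "ty": 0, "tz": 0, "rx": 0, "ry": 0, "rz": -0.123},
    {"tx": 0, "ty": 0, "tz": 0, "rx": 0, "ry": 0, "rz": -0.123},
    {"tx": 0, "ty": 0, "tz": 0, "rx": 0, "ry": 0, "rz": -0.123},
    {"tx": 0, "ty": 0, "tz": 0, "rx": 0, "ry": 0, "rz": -0.123},
    {"tx": 0, "ty": 0, "tz": 0, "rx": 0, "ry": 0, "rz": -0.123},
    {"tx": 0, "ty": 0, "tz": 0, "rx": 0, "ry": 0, "rz": -0.123}
  ]
}}

```text
time: 3.23
ee_pos: [0.6223, -0.0915, 0.2645]
orientation: [180.0, -0.0, -19.3]
contact_force: [0.8, -0.3, 0.2]
opening: 0.535
```

Emit:
{"op": "step_arm", "data": {
  "commands": [
    {"tx": 0, "ty": 0, "tz": 0, "rx": 0, "ry": 0, "rz": -0.123},
    {"tx": 0, "ty": 0, "tz": 0, "rx": 0, "ry": 0, "rz": -0.123},
    {"tx": 0, "ty": 0, "tz": 0, "rx": 0, "ry": 0, "rz": -0.123},
    {"tx": 0, "ty": 0, "tz": 0, "rx": 0, "ry": 0, "rz": -0.123},
    {"tx": 0, "ty": 0, "tz": 0, "rx": 0, "ry": 0, "rz": -0.123},
    {"tx": 0, "ty": 0, "tz": 0, "rx": 0, "ry": 0, "rz": -0.123},
    {"tx": 0, "ty": 0, "tz": 0, "rx": 0, "ry": 0, "rz": -0.123},
    {"tx": 0, "ty": 0, "tz": 0, "rx": 0, "ry": 0, "rz": 0}
  ]
}}

```text
time: 3.9
ee_pos: [0.6222, -0.0916, 0.2644]
orientation: [-180.0, 0.0, 30.0]
contact_force: [-1.0, 0.7, 0.7]
opening: 0.535
```

```bash
python3 -c "
from rig import *
import cv2
s=sense();print(s['time'],s['qpos'].round(1),s['ee_pos'],s['orientation'])
cv2.imwrite('pics/b_w.png',get_image('wrist')[:,:,::-1])
cv2.imwrite('pics/b_s.png',get_image('side')[100:300,200:460,::-1].repeat(3,0).repeat(3,1))
"
```

```text
3.9 [ 29.9  22.  -35.8  93.8  13.6  68.7  21.1] [ 0.62220736 -0.09158163  0.26442509] [-1.79988668e+02  2.31522671e-03  3.00373988e+01]
```

View pics/b_w.png

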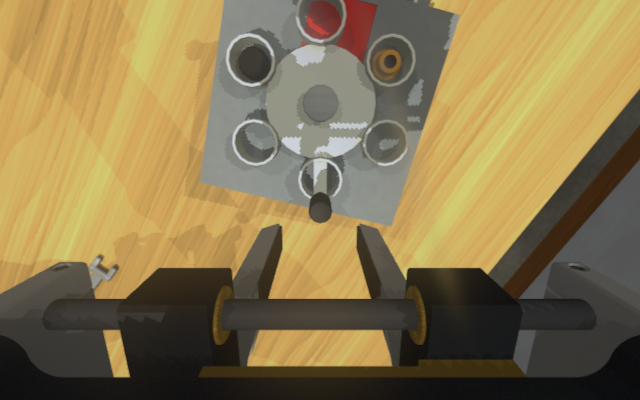

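View pics/b_s.png

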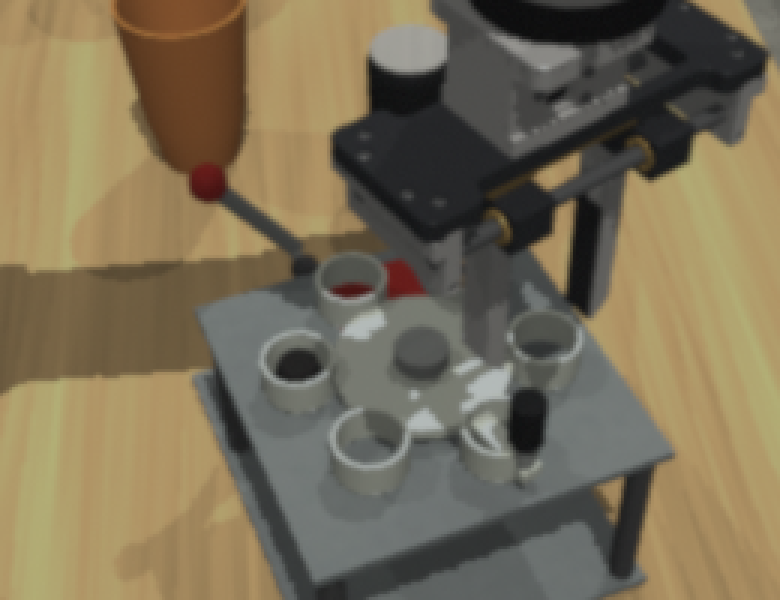

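```bash
python3 -c "
from rig import *
import numpy as np
from scipy.spatial.transform import Rotation as Ro
s=sense();c=camera_params('wrist');R=Ro.from_euler('xyz',s['orientation'],degrees=True).as_matrix()
H=c['hand_eye']
def at(u,v,z):
    d=R@H[:3,:3]@np.linalg.inv(c['mtx'])@[u,v,1];o=s['ee_pos']+R@H[:3,3]
    return (o+d*(z-o[2])/d[2])
print(at(320,213,.194),at(320,201,.162))
for q in [(322,19),(391,60),(386,143),(320,180),(256,142),(251,60)]: print(at(*q,.155))
"
```

```text
[ 0.62398054 -0.0916074   0.194     ] [ 0.62332946 -0.09025782  0.162     ]
[0.54803939 0.04662019 0.155     ]
[0.61553908 0.04852573 0.155     ]
[ 0.65022274 -0.01312055  0.155     ]
[ 0.6140185  -0.07371377  0.155     ]
[ 0.54459055 -0.07155386  0.155     ]
[ 0.51004075 -0.01087145  0.155     ]
```

Emit:
{"op": "step_arm", "data": {
  "commands": [
    {"tx": 0.0016, "ty": 0, "tz": 0.025, "rx": 0, "ry": 0, "rz": 0},
    {"tx": 0, "ty": 0, "tz": 0.025, "rx": 0, "ry": 0, "rz": 0},
    {"tx": 0, "ty": 0, "tz": 0.0175, "rx": 0, "ry": 0, "rz": 0},
    {"tx": 0, "ty": 0, "tz": 0.01, "rx": 0, "ry": 0, "rz": 0},
    {"tx": 0, "ty": 0, "tz": 0, "rx": 0, "ry": 0, "rz": 0}
  ]
}}

```text
time: 4.42
ee_pos: [0.6227, -0.0906, 0.185]
orientation: [-179.9, 0.1, 29.5]
contact_force: [0.8, 0.5, 0.3]
opening: 0.531
```

Emit:
{"op": "step_arm", "data": {
  "commands": [
    {"tx": 0, "ty": 0, "tz": 0, "rx": 0, "ry": 0, "rz": 0},
    {"tx": 0, "ty": 0, "tz": 0, "rx": 0, "ry": 0, "rz": 0},
    {"tx": 0, "ty": 0, "tz": 0, "rx": 0, "ry": 0, "rz": 0},
    {"tx": 0, "ty": 0, "tz": 0, "rx": 0, "ry": 0, "rz": 0},
    {"tx": 0, "ty": 0, "tz": 0, "rx": 0, "ry": 0, "rz": 0},
    {"tx": 0, "ty": 0, "tz": 0, "rx": 0, "ry": 0, "rz": 0}
  ],
  "claw": 0.014,
  "force": 8
}}

```text
time: 4.92
ee_pos: [0.6239, -0.0907, 0.1877]
orientation: [180.0, -0.0, 29.7]
contact_force: [-1.9, -0.3, 4.3]
opening: 0.211
```

Emit:
{"op": "step_arm", "data": {
  "commands": [
    {"tx": 0.00369, "ty": -7.5e-05, "tz": 0, "rx": 0, "ry": 0, "rz": -0.041},
    {"tx": 0.00369, "ty": -7.5e-05, "tz": 0, "rx": 0, "ry": 0, "rz": -0.041},
    {"tx": 0.00369, "ty": -7.5e-05, "tz": 0, "rx": 0, "ry": 0, "rz": -0.041},
    {"tx": 0.00369, "ty": -7.5e-05, "tz": 0, "rx": 0, "ry": 0, "rz": -0.041},
    {"tx": 0.00369, "ty": -7.5e-05, "tz": 0, "rx": 0, "ry": 0, "rz": -0.041}
  ]
}}

```text
time: 5.33
ee_pos: [0.6389, -0.0796, 0.1877]
orientation: [180.0, -0.0, 41.5]
contact_force: [-2.2, 0.9, 5.5]
opening: 0.21
```

Emit:
{"op": "step_arm", "data": {
  "commands": [
    {"tx": 0.00369, "ty": -7.5e-05, "tz": 0, "rx": 0, "ry": 0, "rz": -0.041},
    {"tx": 0.00369, "ty": -7.5e-05, "tz": 0, "rx": 0, "ry": 0, "rz": -0.041},
    {"tx": 0.00369, "ty": -7.5e-05, "tz": 0, "rx": 0, "ry": 0, "rz": -0.041},
    {"tx": 0.00369, "ty": -7.5e-05, "tz": 0, "rx": 0, "ry": 0, "rz": -0.041},
    {"tx": 0.00369, "ty": -7.5e-05, "tz": 0, "rx": 0, "ry": 0, "rz": -0.041}
  ]
}}

```text
time: 5.75
ee_pos: [0.6512, -0.0658, 0.1877]
orientation: [-180.0, -0.0, 53.3]
contact_force: [-4.6, 2.5, 7.4]
opening: 0.206
```

Emit:
{"op": "step_arm", "data": {
  "commands": [
    {"tx": 0.00369, "ty": -7.5e-05, "tz": 0, "rx": 0, "ry": 0, "rz": -0.041},
    {"tx": 0.00369, "ty": -7.5e-05, "tz": 0, "rx": 0, "ry": 0, "rz": -0.041},
    {"tx": 0.00369, "ty": -7.5e-05, "tz": 0, "rx": 0, "ry": 0, "rz": -0.041},
    {"tx": 0.00369, "ty": -7.5e-05, "tz": 0, "rx": 0, "ry": 0, "rz": -0.041},
    {"tx": 0.00369, "ty": -7.5e-05, "tz": 0, "rx": 0, "ry": 0, "rz": -0.041}
  ]
}}

```text
time: 6.17
ee_pos: [0.6604, -0.05, 0.1876]
orientation: [-180.0, -0.0, 65.0]
contact_force: [-6.0, 1.3, 8.6]
opening: 0.209
```

Emit:
{"op": "step_arm", "data": {
  "commands": [
    {"tx": 0.00369, "ty": -7.5e-05, "tz": 0, "rx": 0, "ry": 0, "rz": -0.041},
    {"tx": 0.00369, "ty": -7.5e-05, "tz": 0, "rx": 0, "ry": 0, "rz": -0.041},
    {"tx": 0.00369, "ty": -7.5e-05, "tz": 0, "rx": 0, "ry": 0, "rz": -0.041},
    {"tx": 0.00369, "ty": -7.5e-05, "tz": 0, "rx": 0, "ry": 0, "rz": -0.041},
    {"tx": 0.00369, "ty": -7.5e-05, "tz": 0, "rx": 0, "ry": 0, "rz": -0.041},
    {"tx": 0, "ty": 0, "tz": 0, "rx": 0, "ry": 0, "rz": 0},
    {"tx": 0, "ty": 0, "tz": 0, "rx": 0, "ry": 0, "rz": 0},
    {"tx": 0, "ty": 0, "tz": 0, "rx": 0, "ry": 0, "rz": 0}
  ]
}}

```text
time: 6.83
ee_pos: [0.6662, -0.0324, 0.1876]
orientation: [-180.0, -0.0, 76.7]
contact_force: [-6.2, 2.4, 9.6]
opening: 0.211
```

```bash
python3 -c "
from rig import *
import cv2
s=sense();print(s['time'],s['qpos'].round(1),s['ee_pos'],s['orientation'])
cv2.imwrite('pics/c_w.png',get_image('wrist')[:,:,::-1])
cv2.imwrite('pics/c_s.png',get_image('side')[100:300,200:460,::-1].repeat(3,0).repeat(3,1))
"
```

```text
6.8333 [ 28.6  31.9 -44.3  92.9  24.   65.2  55. ] [ 0.66621927 -0.03244463  0.18763085] [-1.79954744e+02 -1.40197759e-02  7.66807887e+01]
```

View pics/c_w.png

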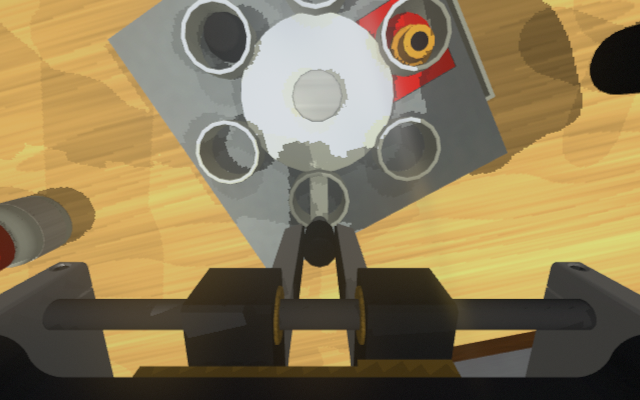

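View pics/c_s.png

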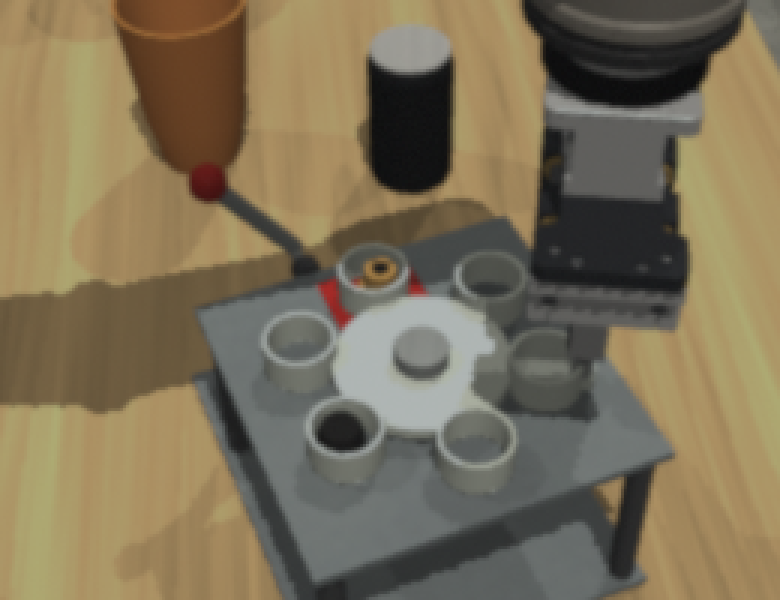

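Emit:
{"op": "step_arm", "data": {
  "commands": [
    {"tx": 0, "ty": 0, "tz": 0, "rx": 0, "ry": 0, "rz": 0},
    {"tx": 0, "ty": 0, "tz": 0, "rx": 0, "ry": 0, "rz": 0},
    {"tx": 0, "ty": 0, "tz": 0, "rx": 0, "ry": 0, "rz": 0},
    {"tx": 0, "ty": 0, "tz": 0, "rx": 0, "ry": 0, "rz": 0},
    {"tx": 0, "ty": 0, "tz": -0.03, "rx": 0, "ry": 0, "rz": 0},
    {"tx": 0, "ty": 0, "tz": -0.04, "rx": 0, "ry": 0, "rz": 0},
    {"tx": 0, "ty": 0, "tz": -0.03, "rx": 0, "ry": 0, "rz": 0},
    {"tx": 0, "ty": 0, "tz": 0, "rx": 0, "ry": 0, "rz": 0}
  ],
  "claw": 0.05
}}

```text
time: 7.6
ee_pos: [0.6688, -0.0324, 0.2935]
orientation: [179.6, -0.1, 76.6]
contact_force: [1.2, 0.0, 0.2]
opening: 0.533
```

```bash
python3 -c "
from rig import *
import cv2
s=sense();print(s['time'],s['qpos'].round(1),s['ee_pos'],s['orientation'])
cv2.imwrite('pics/d_w.png',get_image('wrist')[:,:,::-1])
cv2.imwrite('pics/d_s.png',get_image('side')[100:300,200:460,::-1].repeat(3,0).repeat(3,1))
"
```

```text
7.6 [ 29.8  27.2 -46.3  86.1  20.1  74.8  58.2] [ 0.66883446 -0.0324213   0.29352971] [ 1.79574019e+02 -1.06905113e-01  7.66497031e+01]
```

View pics/d_w.png

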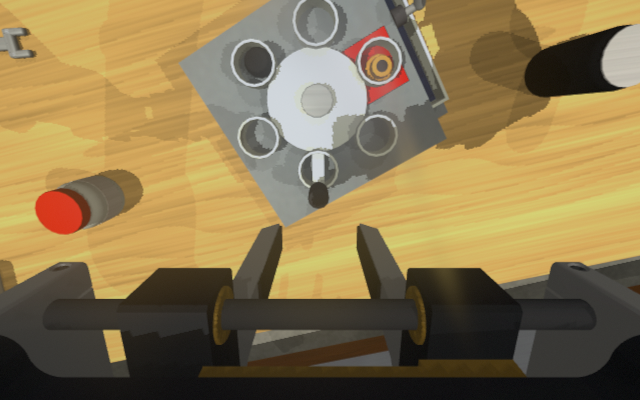

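View pics/d_s.png

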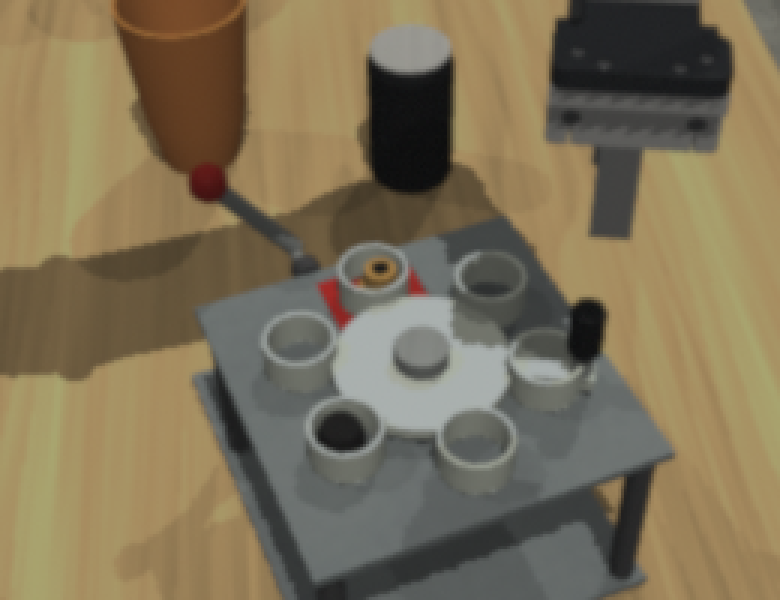

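```bash
python3 -c "
from rig import *
import numpy as np
from fit import *
from scipy.spatial.transform import Rotation as Ro
s=sense();c=camera_params('wrist');R=Ro.from_euler('xyz',s['orientation'],degrees=True).as_matrix()
H=c['hand_eye'];print(s['ee_pos'],s['orientation'])
def at(u,v,z):
    d=R@H[:3,:3]@np.linalg.inv(c['mtx'])@[u,v,1];o=s['ee_pos']+R@H[:3,3]
    return (o+d*(z-o[2])/d[2])
print('pocket',at(379.5,61,.155),'insert',at(380,66,.152))
for q in [(388,26),(344,47),(408,87),(368,103)]: print('red',at(*q,.13))
p=[.55866,.05448,np.radians(16.66),0];W=model(p)[3]
print([W(a) for a in ([.03,.025,0],[.03,-.025,0],[-.03,.025,0],[-.03,-.025,0])])
side=camera_params('side')
print((proj(side,[W([0,0,.025])])[0]-[200,100])*3)
for a in (-35,40): print(W([-.03+.085*np.sin(np.radians(a)),.065,-.003+.085*np.cos(np.radians(a))]))
"
```

```text
[ 0.66716046 -0.03319076  0.28819166] [ 1.79875294e+02 -9.63718898e-03  7.66406548e+01]
pocket [0.55576407 0.05208508 0.155     ] insert [0.55980153 0.05246039 0.152     ]
red [0.52309133 0.07167993 0.13      ]
red [0.53146865 0.02529785 0.13      ]
red [0.58394375 0.08232799 0.13      ]
red [0.5898985 0.0387509 0.13     ]
[array([0.58023339, 0.08703132, 0.13      ]), array([0.59456798, 0.03913018, 0.13      ]), array([0.52275202, 0.06982982, 0.13      ]), array([0.53708661, 0.02192868, 0.13      ])]
[375.58218844 265.61800066]
[0.4645769  0.09417336 0.19662792]
[0.56362779 0.1238147  0.19211378]
```

Emit:
{"op": "step_arm", "data": {
  "commands": [
    {"tx": 0.00965, "ty": -0.0283, "tz": 0, "rx": 0, "ry": 0, "rz": 0},
    {"tx": 0.00965, "ty": -0.0283, "tz": 0, "rx": 0, "ry": 0, "rz": 0},
    {"tx": 0.00965, "ty": -0.0283, "tz": 0, "rx": 0, "ry": 0, "rz": 0},
    {"tx": 0.00965, "ty": -0.0283, "tz": 0, "rx": 0, "ry": 0, "rz": 0},
    {"tx": 0.00965, "ty": -0.0283, "tz": 0, "rx": 0, "ry": 0, "rz": 0},
    {"tx": 0.00965, "ty": -0.0283, "tz": 0, "rx": 0, "ry": 0, "rz": 0},
    {"tx": 0.00965, "ty": -0.0283, "tz": 0, "rx": 0, "ry": 0, "rz": 0},
    {"tx": 0.00965, "ty": -0.0283, "tz": 0, "rx": 0, "ry": 0, "rz": 0},
    {"tx": 0, "ty": 0, "tz": 0, "rx": 0, "ry": 0, "rz": 0}
  ]
}}

```text
time: 8.45
ee_pos: [0.46, 0.0968, 0.2862]
orientation: [-179.9, 0.1, 76.9]
contact_force: [1.3, 0.3, 0.7]
opening: 0.528
```

Emit:
{"op": "step_arm", "data": {
  "commands": [
    {"tx": 0, "ty": 0, "tz": 0, "rx": 0, "ry": 0, "rz": 0.1164},
    {"tx": 0, "ty": 0, "tz": 0, "rx": 0, "ry": 0, "rz": 0.1164},
    {"tx": 0, "ty": 0, "tz": 0, "rx": 0, "ry": 0, "rz": 0.1164},
    {"tx": 0, "ty": 0, "tz": 0, "rx": 0, "ry": 0, "rz": 0.1164},
    {"tx": 0, "ty": 0, "tz": 0, "rx": 0, "ry": 0, "rz": 0.1164},
    {"tx": 0, "ty": 0, "tz": 0, "rx": 0, "ry": 0, "rz": 0.1164},
    {"tx": 0, "ty": 0, "tz": 0, "rx": 0, "ry": 0, "rz": 0.1164},
    {"tx": 0, "ty": 0, "tz": 0, "rx": 0, "ry": 0, "rz": 0.1164},
    {"tx": 0, "ty": 0, "tz": 0, "rx": 0, "ry": 0, "rz": 0.1164},
    {"tx": 0, "ty": 0, "tz": 0, "rx": 0, "ry": 0, "rz": 0}
  ]
}}

```text
time: 9.28
ee_pos: [0.4638, 0.0938, 0.286]
orientation: [-180.0, 0.1, 16.3]
contact_force: [0.1, 0.4, -0.4]
opening: 0.532
```

```bash
python3 -c "
from rig import *
import cv2
s=sense();print(s['time'],s['qpos'].round(1),s['ee_pos'],s['orientation'])
cv2.imwrite('pics/e_w.png',get_image('wrist')[:,:,::-1])
cv2.imwrite('pics/e_s.png',get_image('side')[100:300,200:460,::-1].repeat(3,0).repeat(3,1))
"
```

```text
9.2833 [ 27.9   5.9 -49.4 110.2   4.8  66.1  -7.1] [0.4637534  0.09379006 0.28600878] [-1.79978321e+02  8.76001380e-02  1.62640124e+01]
```

View pics/e_w.png

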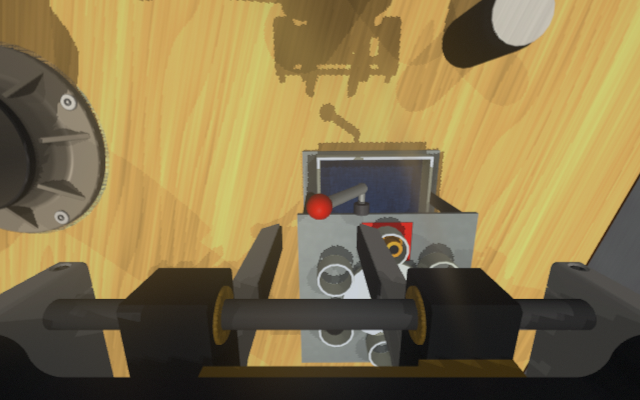

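View pics/e_s.png

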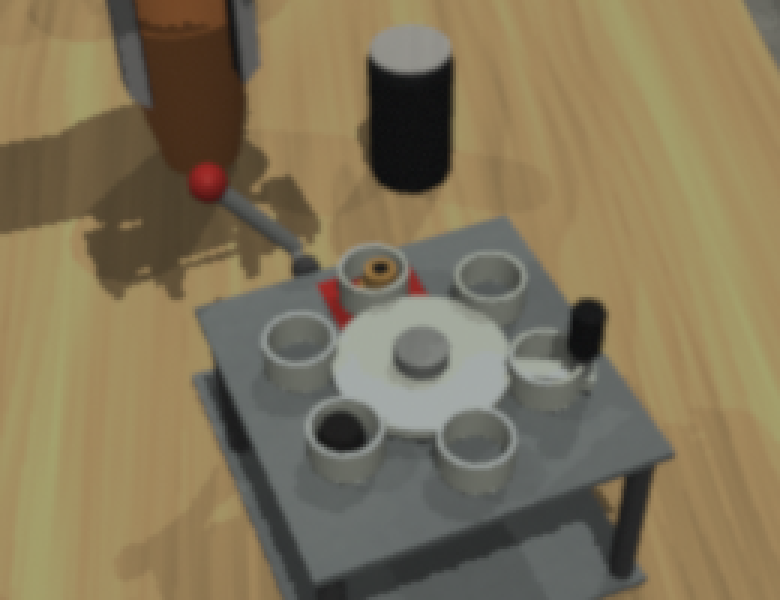

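Emit:
{"op": "step_arm", "data": {
  "commands": [
    {"tx": 0, "ty": 0, "tz": 0.027, "rx": 0, "ry": 0, "rz": 0},
    {"tx": 0, "ty": 0, "tz": 0.027, "rx": 0, "ry": 0, "rz": 0},
    {"tx": 0, "ty": 0, "tz": 0.018, "rx": 0, "ry": 0, "rz": 0},
    {"tx": 0, "ty": 0, "tz": 0.008, "rx": 0, "ry": 0, "rz": 0},
    {"tx": 0, "ty": 0, "tz": 0, "rx": 0, "ry": 0, "rz": 0},
    {"tx": 0, "ty": 0, "tz": 0, "rx": 0, "ry": 0, "rz": 0}
  ]
}}

```text
time: 9.88
ee_pos: [0.4643, 0.0944, 0.2074]
orientation: [-180.0, 0.0, 16.7]
contact_force: [-0.5, -0.0, 1.1]
opening: 0.534
```

Emit:
{"op": "step_arm", "data": {
  "commands": [
    {"tx": 0.008, "ty": 0, "tz": 0, "rx": 0, "ry": 0, "rz": 0},
    {"tx": 0.008, "ty": 0, "tz": 0, "rx": 0, "ry": 0, "rz": 0},
    {"tx": 0.008, "ty": 0, "tz": 0, "rx": 0, "ry": 0, "rz": 0},
    {"tx": 0.008, "ty": 0, "tz": 0, "rx": 0, "ry": 0, "rz": 0},
    {"tx": 0.008, "ty": 0, "tz": 0, "rx": 0, "ry": 0, "rz": 0},
    {"tx": 0.008, "ty": 0, "tz": 0, "rx": 0, "ry": 0, "rz": 0},
    {"tx": 0.008, "ty": 0, "tz": 0, "rx": 0, "ry": 0, "rz": 0}
  ]
}}

```text
time: 10.47
ee_pos: [0.5188, 0.1106, 0.207]
orientation: [-180.0, -0.0, 16.6]
contact_force: [-0.8, -1.4, 2.0]
opening: 0.533
```

Emit:
{"op": "step_arm", "data": {
  "commands": [
    {"tx": 0.008, "ty": 0, "tz": 0, "rx": 0, "ry": 0, "rz": 0},
    {"tx": 0.008, "ty": 0, "tz": 0, "rx": 0, "ry": 0, "rz": 0},
    {"tx": 0.008, "ty": 0, "tz": 0, "rx": 0, "ry": 0, "rz": 0},
    {"tx": 0.008, "ty": 0, "tz": 0, "rx": 0, "ry": 0, "rz": 0},
    {"tx": 0.008, "ty": 0, "tz": 0, "rx": 0, "ry": 0, "rz": 0},
    {"tx": 0.008, "ty": 0, "tz": 0, "rx": 0, "ry": 0, "rz": 0}
  ]
}}

```text
time: 10.97
ee_pos: [0.5645, 0.1242, 0.2069]
orientation: [-180.0, 0.0, 16.6]
contact_force: [-1.7, 0.1, -0.4]
opening: 0.533
```

Emit:
{"op": "step_arm", "data": {
  "commands": [
    {"tx": 0.004, "ty": 0, "tz": 0, "rx": 0, "ry": 0, "rz": 0},
    {"tx": 0.004, "ty": 0, "tz": 0, "rx": 0, "ry": 0, "rz": 0},
    {"tx": 0, "ty": 0, "tz": 0, "rx": 0, "ry": 0, "rz": 0}
  ]
}}

```text
time: 11.22
ee_pos: [0.5722, 0.1266, 0.207]
orientation: [-180.0, -0.0, 16.6]
contact_force: [0.6, -0.2, -0.2]
opening: 0.531
```

```bash
python3 -c "
from rig import *
import cv2
s=sense();print(s['time'],s['qpos'].round(1),s['ee_pos'],s['orientation'])
cv2.imwrite('pics/f_w.png',get_image('wrist')[:,:,::-1])
cv2.imwrite('pics/f_s.png',get_image('side')[100:300,200:460,::-1].repeat(3,0).repeat(3,1))
"
```

```text
11.2167 [ 17.4  23.  -45.7 102.6  18.5  62.1 -18.2] [0.57219356 0.12664574 0.20702899] [-1.79974642e+02 -2.76634235e-02  1.66442477e+01]
```

View pics/f_w.png

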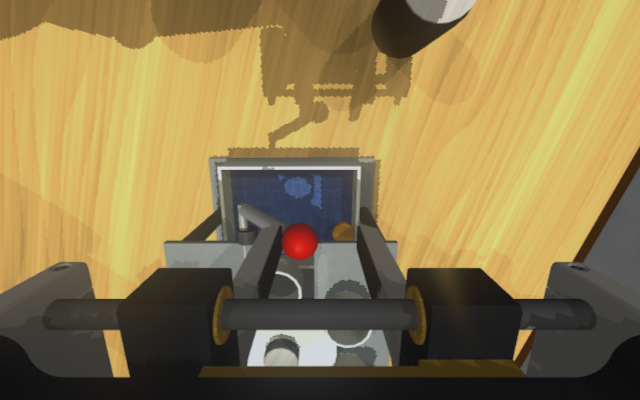

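View pics/f_s.png

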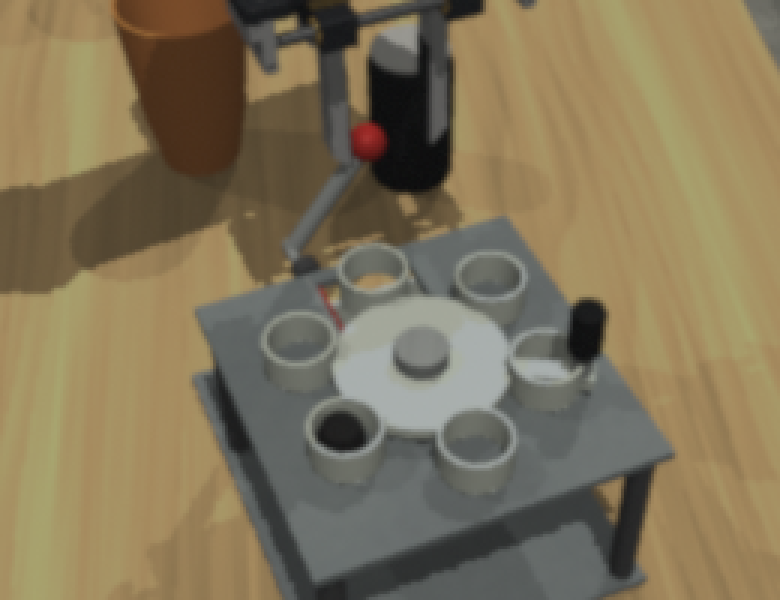

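Emit:
{"op": "step_arm", "data": {
  "commands": [
    {"tx": 0.002, "ty": 0, "tz": 0, "rx": 0, "ry": 0, "rz": 0},
    {"tx": 0.002, "ty": 0, "tz": 0, "rx": 0, "ry": 0, "rz": 0},
    {"tx": 0, "ty": 0, "tz": 0, "rx": 0, "ry": 0, "rz": 0}
  ]
}}

```text
time: 11.57
ee_pos: [0.5753, 0.1273, 0.2069]
orientation: [180.0, 0.0, 16.6]
contact_force: [-0.7, -0.9, -1.0]
opening: 0.528
```

Emit:
{"op": "step_arm", "data": {
  "commands": [
    {"tx": 0.002, "ty": 0, "tz": 0, "rx": 0, "ry": 0, "rz": 0},
    {"tx": 0, "ty": 0, "tz": 0, "rx": 0, "ry": 0, "rz": 0}
  ]
}}

```text
time: 11.73
ee_pos: [0.5759, 0.1275, 0.2066]
orientation: [180.0, 0.2, 16.6]
contact_force: [-9.9, -4.1, 4.1]
opening: 0.531
```

Emit:
{"op": "step_arm", "data": {
  "commands": [
    {"tx": 0.0015, "ty": 0, "tz": 0, "rx": 0, "ry": 0, "rz": 0},
    {"tx": 0, "ty": 0, "tz": 0, "rx": 0, "ry": 0, "rz": 0}
  ]
}}

```text
time: 11.9
ee_pos: [0.5767, 0.1277, 0.2065]
orientation: [180.0, 0.3, 16.6]
contact_force: [-15.4, -5.2, 6.4]
opening: 0.55
```

Emit:
{"op": "step_arm", "data": {
  "commands": [
    {"tx": -0.006, "ty": 0, "tz": 0, "rx": 0, "ry": 0, "rz": 0},
    {"tx": -0.005, "ty": 0, "tz": 0, "rx": 0, "ry": 0, "rz": 0},
    {"tx": 0, "ty": 0, "tz": -0.02, "rx": 0, "ry": 0, "rz": 0},
    {"tx": 0, "ty": 0, "tz": -0.03, "rx": 0, "ry": 0, "rz": 0},
    {"tx": 0, "ty": 0, "tz": -0.04, "rx": 0, "ry": 0, "rz": 0},
    {"tx": 0, "ty": 0, "tz": -0.02, "rx": 0, "ry": 0, "rz": 0},
    {"tx": 0, "ty": 0, "tz": 0, "rx": 0, "ry": 0, "rz": 0}
  ]
}}

```text
time: 12.48
ee_pos: [0.5698, 0.1263, 0.3221]
orientation: [180.0, -0.4, 16.6]
contact_force: [0.4, -0.3, 0.3]
opening: 0.53
```

```bash
python3 -c "
from rig import *
import cv2
s=sense();print(s['time'],s['ee_pos'],s['contact_force'])
cv2.imwrite('pics/g_w.png',get_image('wrist')[:,:,::-1])
cv2.imwrite('pics/g_s.png',get_image('side')[100:300,200:460,::-1].repeat(3,0).repeat(3,1))
from fit import *
W=model([.55866,.05448,np.radians(16.66),0])[3]
import numpy as np
print([(proj(camera_params('side'),[W([-.03+.085*np.sin(np.radians(a)),.065,-.003+.085*np.cos(np.radians(a))])])[0]-[200,100])*3 for a in (30,35,40)])
"
```

```text
12.4833 [0.56975692 0.12626786 0.32207775] [ 0.3741808  -0.34283558  0.27923346]
[array([352.42522985, 137.20017741]), array([362.21562953, 139.72352651]), array([371.3604635, 143.0518065])]
```

View pics/g_w.png

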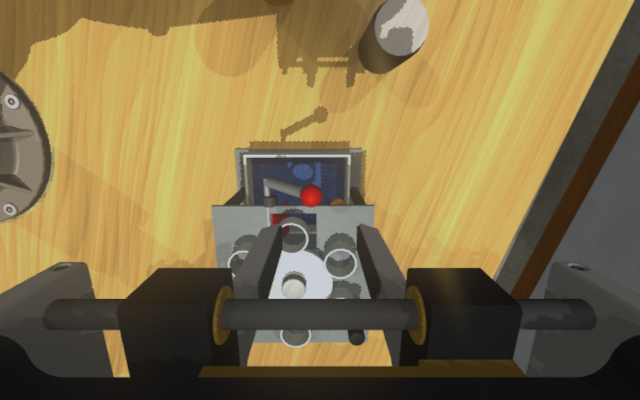

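View pics/g_s.png

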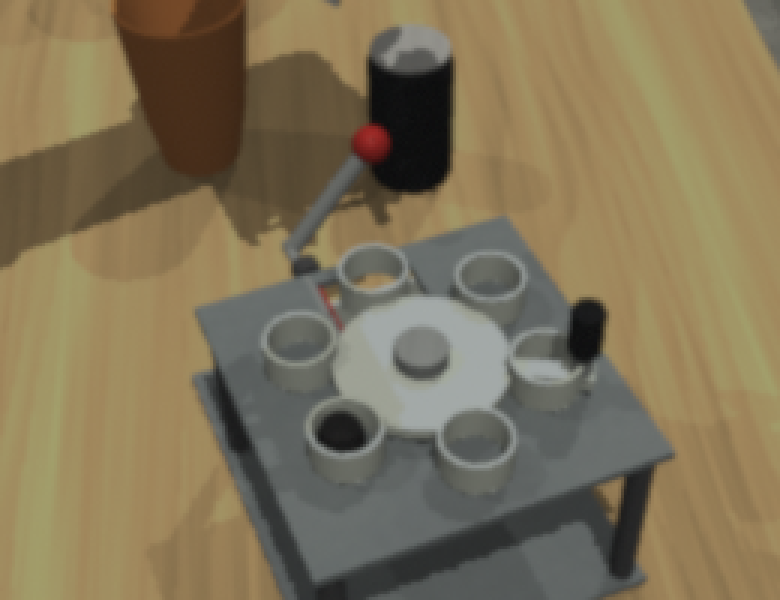

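Emit:
{"op": "step_arm", "data": {
  "commands": [
    {"tx": 0, "ty": -0.03, "tz": 0, "rx": 0, "ry": 0, "rz": 0},
    {"tx": 0, "ty": -0.03, "tz": 0, "rx": 0, "ry": 0, "rz": 0},
    {"tx": 0, "ty": -0.03, "tz": 0, "rx": 0, "ry": 0, "rz": 0},
    {"tx": 0, "ty": -0.03, "tz": 0, "rx": 0, "ry": 0, "rz": 0},
    {"tx": 0, "ty": 0, "tz": 0, "rx": 0, "ry": 0, "rz": 0}
  ]
}}

```text
time: 13.0
ee_pos: [0.5307, 0.2457, 0.3162]
orientation: [-179.9, 0.0, 17.0]
contact_force: [-0.9, 0.7, -0.4]
opening: 0.529
```

```bash
python3 -c "
from rig import *
import cv2
s=sense();print(s['time'],s['ee_pos'],s['contact_force'])
w=get_image('wrist')[:,:,::-1];cv2.imwrite('pics/h_w.png',w)
print([(d['point'],d['p']) for d in cut_out('wrist','insert')])
for y in (110,): cv2.imwrite('pics/h_wc.png',cv2.resize(w[y:y+150,200:400],None,fx=4,fy=4,interpolation=cv2.INTER_CUBIC))
"
```

```text
13.0 [0.53074584 0.24574279 0.31621808] [-0.93391852  0.71667257 -0.39676371]
[([339.7, 275.7], 0.59)]
```

View pics/h_w.png

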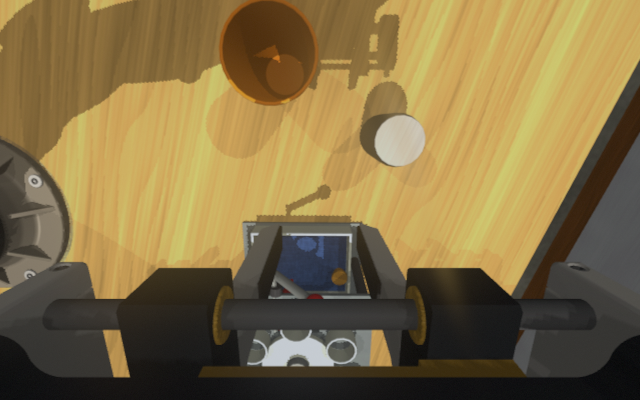

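View pics/h_wc.png

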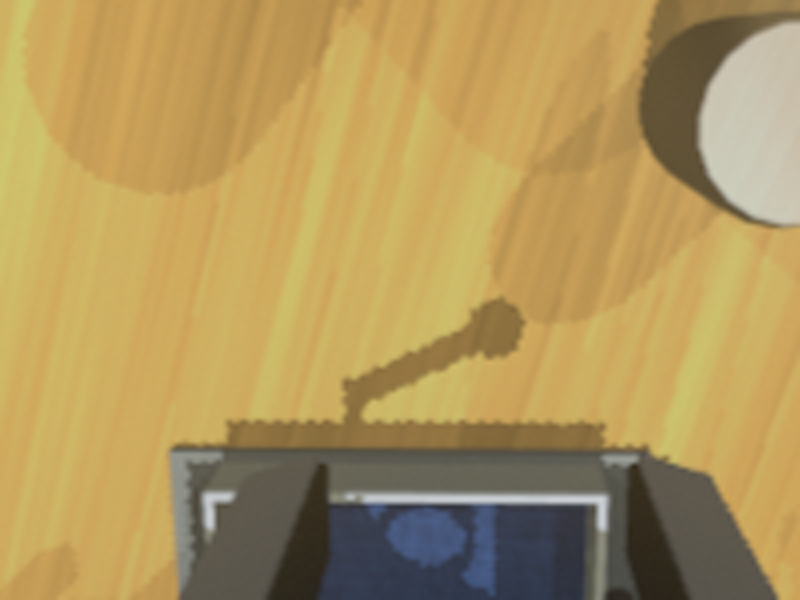

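```bash
python3 -c "
from rig import *
print(finish_job(),sense()['time'])"
```

```text
the job is handed in; nothing more can be done
the job is handed in; nothing more can be done
```

The insert is in the tray and the job was handed in at about 13 s on the robot's clock; no verdict was reported.

**What I did:** I gripped the knob and turned the wheel about 47° until the insert's pocket stood over the red trap. I let go of the knob and lifted clear. Then I set the open jaws around the red ball and pushed the lever to its stop, where the force rose to about 16 N, and backed off.

**Last checks:**
- **Insert:** the wrist camera shows it lying inside the tray.
- **Lever:** it stayed where I left it. The ball sits where the side picture should show it at 75° of travel, which is the stop.
- **Bumper:** it is still in its own pocket.
- **Gripper:** it stands clear of the dispenser and touches nothing.

**Disagreements:**
- **Detectors:** in the first pictures some detections were wrong. In the overhead scene picture, for example, the knob was placed near the hub. I used a geometric fit to hand-picked points instead, and the wrist camera agreed with it to about 2 mm.
- **Pocket position:** after the turn, the wrist camera put the pocket about 4 mm from the hole's centre. I left it, because the hole had room to spare.

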